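Move the tall stop of the thread-spool rail up one notch

TASK

On the wooden notched rail a row of thread spools stands between two stops. Lift the tall stop out of its notches, shift it along the rail to the next notch towards the spools and the low stop, and drop it upright, fully down, into that notch. Leave the low stop where it is and the spools standing.

Things in the scene. Friction and masses are not known exactly. Their poses are not given: they have to be found in the camera images.
- tall_stop_grip (a point): tall stop, loose, aluminium, 0.18 kg, 110 mm tall: centre of its top block, 20 mm thick along own y (along the rail) x 46 wide (own x, across) x 30 high; grasp the faces 20 mm apart from above. Below: 12 mm web, then a foot bar 16 thick x 92 long x 40 high, underside 95 mm below this point, lying across the rail in a pair of notches. Seated, this point is 109 mm above the worktop. Own z up
- low_stop_mid (a point): low stop, loose, a plain bar 16 thick x 92 long x 48 mm tall: its centre, 38 mm above the worktop; own axes likewise. It starts 5 notches (240 mm) along the rail from the tall stop, at either end; the line between them is the rail's direction. Rail: fixed, light wood, 440 x 92 mm, two strips of round-topped teeth; notches every 48 mm, 19 wide with rounded mouths, 28.5 deep (floor 14, tooth tops 42.5 mm up)
- spool_1: an outer spool (red thread, 25 mm in diameter, 50 mm tall) of the row of three that stands loose in the trough of the rail between the stops; origin at the centre of its underside, 8 mm above the worktop; z up. Its centre is about 32 mm from the middle of the row
- spool_3: the outer spool at the other end of the row (cream thread on a brown wooden spool), of the same size; origin at the centre of its underside; z up
Mind the look-alikes: they are no part of the job. Leave any orange look-alike of the part that bears low_stop_mid alone. Leave any purple look-alike of the part that bears tall_stop_grip alone.

How it is judged:
By the outcome, as a careful person would: the job done as asked, in the order asked, and still so for the second after the job is handed in, with the robot touching nothing.
It also fails if it takes over 29 s, if anything falls off the work surface, if the arm or the gripper's body presses on something with over 40 N, if the wrist force passes 120 N, or if a joint passes its speed limit or range.

ROBOT

A 7-joint arm with a two-finger parallel gripper is mounted at the origin on a cart in front of the work surface, level with it; the furniture and walls round the work are solid. World frame = base frame: x ahead of the robot, y to its left, z up, the work surface at z = 0. Lengths are in m, angles in rad, forces in N, time in s.
With the tool pointing down it reaches from about 0.4 to 0.85 m from the base axis. Payload 10.4 kg.
Tool frame: the origin (TCP) lies at the very end of the fingers, on their centre line; the grasp point (between the pads) lies 19 mm behind it (grasp_offset is the distance from the TCP to the grasp point, in m); z points along the fingers, y is the line along which they close (so a half turn about z gives the same grasp; the last joint's range is limited). The gripper opens to 85 mm and grips with 20 to 120 N. Pads are 22 mm wide; open, the fingers measure 114 mm over their backs; the gripper's body (76 mm by 85 mm) begins 54 mm behind the grasp point. The pads swing forward as they close: fully open they stand 13 mm farther back than shut.
Start: joints at [-1.206, 0.332, -0.065, 1.46, 0.022, 1.35, -0.088], TCP at [0.236, 0.579, 0.231] pointing down, gripper open.
Joint ranges: [-2.6, 2.6], [-0.5, 2.12], [-1.47, 1.34], [0.16, 2.42], [-1.27, 4.41], [0.06, 2.06], [-2.6, 2.6]. Speed limits (rad/s): [2.22, 2.22, 2.79, 2.79, 3.14, 3.14, 3.14].

INTERFACE

Orientations are given as a unit quaternion [x, y, z, w].
In Python, from workcell import * gives the robot as it stands.
- The arm moves only by the tool jog_arm, never from a script. Its argument "plan" is a list of rows, each a list of 3 entries, a list of its own where there are three numbers: the turn, a rotation vector about the tool's x, y, z in rad, then the shift along the tool's x, y, z in m, then the finger opening in m, from 0 to 0.0854. A call has 1 to 8 rows; each row is the pose to reach, as a shift and turn from the pose commanded when the call began, along the tool's axes at that moment; what a row does not reach only later rows make up. A row lasts 1/12 s, in which the tool goes at most 41.7 mm and 7.16 degrees, less where a joint would pass 70% of its speed; a pose out of reach is approached as far as the arm can. A call with a gripper value outside its range is refused whole. The fingers move at their own pace and stop on an object; "force" is the grip in N (left out, the last holds). Time passes only in rows, so rows that repeat a pose let the fingers close. It gives the time, the measured TCP pose, the force, the opening and the grip force at its end, in the units of the state.
- get_obs(): the state, without advancing time (a new reading comes with each control period).
- camera(name): name is "scene" or "side" or "wrist"; returns a dict with "img" (384x512x3 uint8, red, green, blue), "mtx" (3x3 intrinsics, pixels), "extrinsics" (4x4, takes a point from camera to world coordinates). Camera axes: x right, y down, z forward; pixel columns grow to the right and rows downward; lengths in m; the calibration is good to about 2 mm. The wrist camera is an equidistant fisheye: a pixel r from the principal point sees the ray r / f radians off the axis. A picture is of the moment at which its call begins. There is no depth.
- hand_in(): hands the job in; it is judged then, once.
The state is a dict: "clock": time; "joint_pos": joint angles; "joint_velocities": joint speeds; "tau": joint torques, N m; "position": TCP position; "ee_rot": TCP orientation; "ft_force": force on the tool from outside, world axes, zero at the start; "torque": the same for the moment, N m; "grip_width": opening from 0.0 (shut) to 1.0 (fully open); "grasp_force": force on a finger pad.
Only numpy, scipy, OpenCV 4.12 (cv2) and the standard library are available. Lean on these libraries where they do the work, as an engineer would, in place of code of your own. Each camera call takes 0.05 s, during which the arm holds its last target. There are 200 camera calls.

## Working session

There is one attempt and no reset: what is moved stays moved. The work goes in short steps, Python scripts to look and compute and a tool call to move; the robot and the scene stay as the last step left them, time stands still between calls to the robot, and variables do not carry over. Pictures are saved under pics/ and viewed, at most 10 in all, crops included, and the job is handed in when it is done.

Besides the shell and the picture viewer there is one more tool, called after ">>>" as name(argument=value, ...) on one line, values as JSON. jog_arm: Moves the arm, as the interface text tells. Its arguments: {"type":"object","properties":{"plan":{"type":"array"},"force":{"type":"number"}},"required":["plan"]}

```bash
mkdir -p pics; cat > h.py <<'E'
from workcell import *
import numpy as np, cv2, json
from scipy.spatial.transform import Rotation as R
def snap(n,f):
    c=camera(n); cv2.imwrite(f'pics/{f}.png',c['img'][:,:,::-1]); np.savez(f'pics/{f}.npz',mtx=c['mtx'],E=c['extrinsics'],img=c['img']); return c
def ray(f,px,fish=False):
    d=np.load(f'pics/{f}.npz'); K,E=d['mtx'],d['E']
    v=np.array([(px[0]-K[0,2])/K[0,0],(px[1]-K[1,2])/K[1,1],1.])
    if fish:
        r=np.hypot(v[0],v[1]); v=np.array([v[0]/r*np.sin(r),v[1]/r*np.sin(r),np.cos(r)]) if r>0 else v
    return E[:3,3],E[:3,:3]@v
def atz(f,px,z,fish=False):
    o,d=ray(f,px,fish); return o+d*(z-o[2])/d[2]
def proj(f,p):
    d=np.load(f'pics/{f}.npz'); q=np.linalg.inv(d['E'])@np.append(p,1); q=d['mtx']@q[:3]; return q[:2]/q[2]
E
python3 - <<'E'
from h import *
a=snap('scene','s0')['img'];b=snap('side','d0')['img']
print(get_obs())
for f in('s0','d0'):print(np.load(f'pics/{f}.npz')['E'].round(3).tolist())
cv2.imwrite('pics/s0b.png',cv2.resize(a[:,:,::-1],(800,600),interpolation=cv2.INTER_CUBIC))
cv2.imwrite('pics/d0b.png',cv2.resize(b[:,:,::-1],(800,600),interpolation=cv2.INTER_CUBIC))
E
```

```text
{'clock': 0.1, 'joint_pos': array([-1.20560105,  0.33277964, -0.06468359,  1.46085046,  0.02159662,
        1.34985666, -0.08851085]), 'joint_velocities': array([ 0.00136144, -0.00157932,  0.00047478, -0.0010046 ,  0.00010225,
        0.0019118 ,  0.00115225]), 'tau': array([ 5.97204926e-04, -6.26745772e+01,  4.85065626e-02, -3.92432070e+01,
        1.61593454e-02,  6.89438471e-03,  4.07800053e-05]), 'position': array([0.2362322 , 0.57829284, 0.23061685]), 'ee_rot': array([ 1.92688860e-01,  9.81259723e-01, -5.92940885e-04, -8.84804701e-05]), 'ft_force': array([ 0.93702727, -0.0159696 , -0.80448455]), 'torque': array([ 0.03168654, -0.0035232 ,  0.02032235]), 'grasp_force': 0.0, 'grip_width': 1.0047825739168534}
[[-0.491, -0.429, 0.758, -0.145], [-0.871, 0.268, -0.412, 0.622], [-0.027, -0.863, -0.505, 0.51], [0.0, 0.0, 0.0, 1.0]]
[[0.998, 0.05, -0.047, 0.55], [0.066, -0.5, 0.863, -0.479], [0.019, -0.865, -0.502, 0.531], [0.0, 0.0, 0.0, 1.0]]
```

View pics/s0b.png

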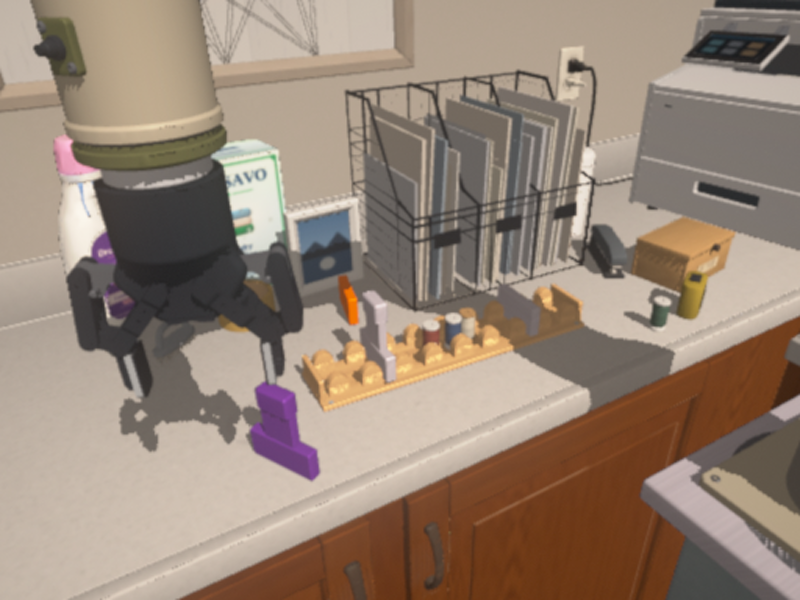

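View pics/d0b.png

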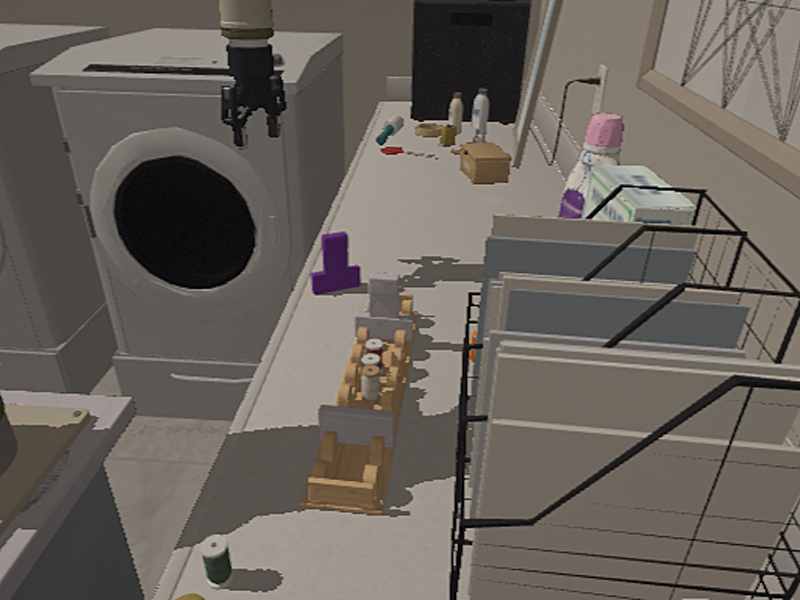

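The scene view shows the tall stop at about (376,335) in the enlarged picture, spools at (431–470,330) and the low stop at (519,310). The purple look-alike is at (285,430) and the orange one at (348,300). I'll enlarge both views.

```bash
python3 - <<'E'
from h import *
a=np.load('pics/s0.npz')['img'];b=np.load('pics/d0.npz')['img']
A=cv2.resize(a[170:270,190:380,::-1],None,fx=4,fy=4,interpolation=cv2.INTER_CUBIC)
B=cv2.resize(b[165:335,185:285,::-1],None,fx=3.5,fy=3.5,interpolation=cv2.INTER_CUBIC)
print(A.shape,B.shape)
cv2.imwrite('pics/s0c.png',A);cv2.imwrite('pics/d0c.png',B)
E
```

```text
(400, 760, 3) (595, 350, 3)
```

View pics/s0c.png

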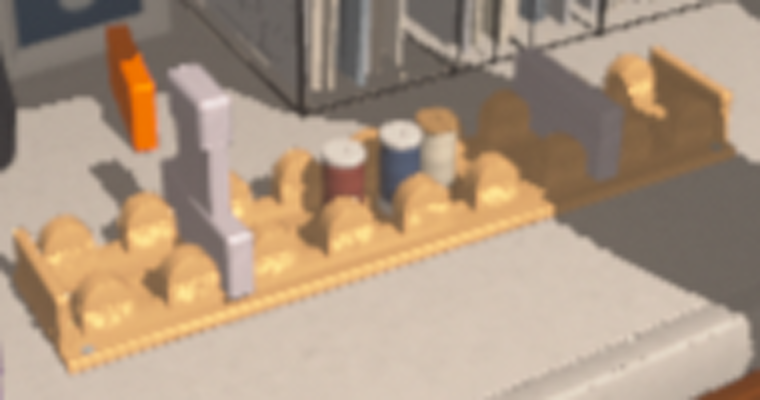

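View pics/d0c.png

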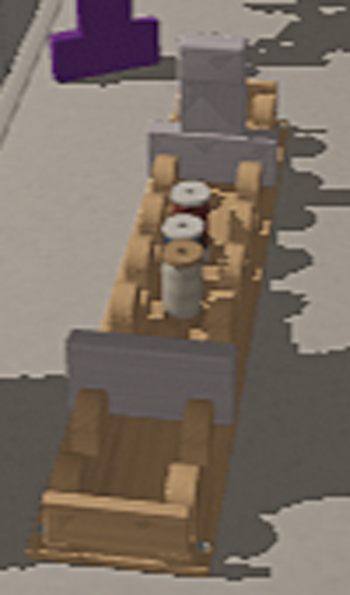

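Enlarged, the scene crop puts the tall stop's top face centre at about (199,84), the low stop's top centre at (567,79), the red spool top at (344,150) and the cream one at (437,117). In the side crop the tall top is at (213,43), the low stop top at (152,336), red at (190,192) and cream at (183,252).

```bash
cat >> h.py <<'E'
sc=lambda p:((p[0]+.5)/4-.5+190,(p[1]+.5)/4-.5+170)
dc=lambda p:((p[0]+.5)/3.5-.5+185,(p[1]+.5)/3.5-.5+165)
E
python3 - <<'E'
from h import *
for n,s,d,z in [('tall',(199,84),(213,43),.124),('low',(567,79),(152,336),.062),('red',(344,150),(190,192),.058),('cream',(437,117),(183,252),.058)]:
    print(n,atz('s0',sc(s),z).round(4),atz('d0',dc(d),z).round(4))
for n,s,z in [('tallb',(182,67),.124),('tallf',(217,101),.124),('lowb',(523,51),.062),('lowf',(608,107),.062),('railend',(72,368),0),('railend2',(733,150),0)]:
    print(n,atz('s0',sc(s),z).round(4))
for n,s,z in [('tl',(182,43),.124),('tr',(244,43),.124),('ll',(67,333),.062),('lr',(236,342),.062),('footl',(149,128),.054),('footr',(280,134),.054)]:
    print(n,atz('d0',dc(s),z).round(4))
o=get_obs();print(R.from_quat(o['ee_rot']).as_matrix().round(3))
E
```

```text
tall [0.4792 0.323  0.124 ] [0.4832 0.3134 0.124 ]
low [0.4675 0.0855 0.062 ] [0.4705 0.0866 0.062 ]
red [0.4749 0.2374 0.058 ] [0.4759 0.2343 0.058 ]
cream [0.4773 0.1725 0.058 ] [0.4784 0.1698 0.058 ]
tallb [0.5004 0.3222 0.124 ]
tallf [0.4585 0.3233 0.124 ]
lowb [0.5097 0.0857 0.062 ]
lowf [0.429  0.0866 0.062 ]
railend [0.4471 0.4202 0.    ]
railend2 [ 0.4262 -0.0181  0.    ]
tl [0.4629 0.3113 0.124 ]
tr [0.5035 0.3155 0.124 ]
ll [0.4247 0.0851 0.062 ]
lr [0.5159 0.0857 0.062 ]
footl [0.4391 0.3172 0.054 ]
footr [0.5294 0.318  0.054 ]
[[-0.926  0.378 -0.   ]
 [ 0.378  0.926 -0.001]
 [-0.    -0.001 -1.   ]]
```

>>> jog_arm(plan=[[[0, 0, -0.12], [-0.04, -0.018, 0], 0.085], [[0, 0, -0.23], [-0.08, -0.036, 0], 0.085], [[0, 0, -0.335], [-0.12, -0.054, 0], 0.085], [[0, 0, -0.335], [-0.16, -0.072, 0], 0.085], [[0, 0, -0.335], [-0.2, -0.09, 0], 0.085], [[0, 0, -0.335], [-0.24, -0.108, 0], 0.085], [[0, 0, -0.335], [-0.28, -0.126, 0], 0.085], [[0, 0, -0.335], [-0.323, -0.145, 0], 0.085]])

```text
clock: 0.77
position: [0.4671, 0.3353, 0.2312]
ee_rot: [0.026, 1.0, -0.0, -0.0]
ft_force: [1.1, 1.4, -0.6]
grip_width: 0.996
grasp_force: 0.0
```

>>> jog_arm(plan=[[[0, 0, 0], [0, 0, 0], 0.085], [[0, 0, 0], [0, 0, 0], 0.085], [[0, 0, 0], [0, 0, 0], 0.085]])

```text
clock: 1.02
position: [0.4657, 0.3375, 0.2309]
ee_rot: [0.026, 1.0, 0.0, -0.0]
ft_force: [0.2, 1.4, -0.7]
grip_width: 0.995
grasp_force: 0.0
```

```bash
python3 - <<'E'
from h import *
a=snap('wrist','w0')['img']
d=np.load('pics/w0.npz');print(d['mtx'].round(1).tolist(),d['E'].round(3).tolist())
print(get_obs()['position'],R.from_quat(get_obs()['ee_rot']).as_matrix().round(3).tolist())
print(atz('s0',(265.6,195),0))
cv2.imwrite('pics/w0b.png',cv2.resize(a[:,:,::-1],(800,600),interpolation=cv2.INTER_CUBIC))
E
```

```text
[[297.3, 0.0, 254.7], [0.0, 297.3, 190.0], [0.0, 0.0, 1.0]] [[0.052, 0.945, 0.323, 0.383], [0.999, -0.049, -0.017, 0.343], [-0.0, 0.323, -0.946, 0.374], [0.0, 0.0, 0.0, 1.0]]
[0.46514105 0.33824985 0.23100219] [[-0.999, 0.051, -0.001], [0.051, 0.999, 0.0], [0.001, 0.0, -1.0]]
[0.62091045 0.17824337 0.        ]
```

View pics/w0b.png

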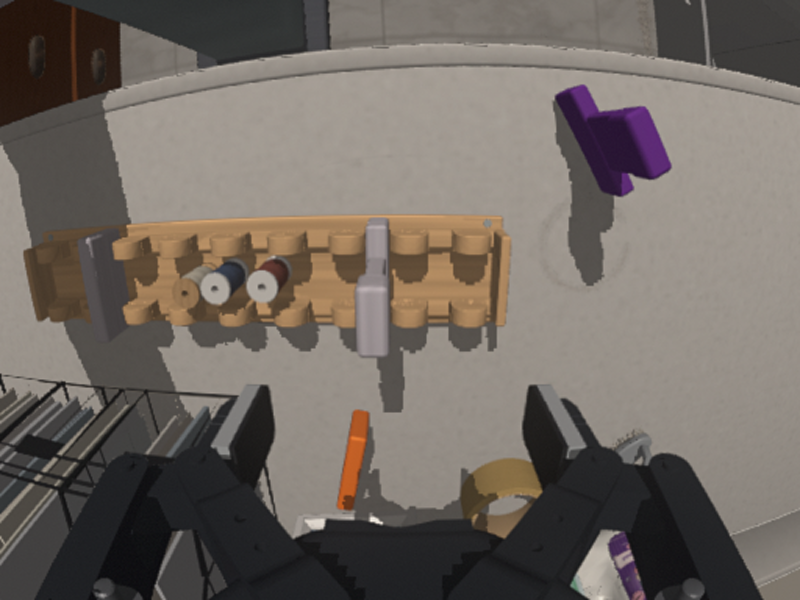

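The wrist view shows the tall stop's top block at about (373,317), spools at (188,292), (219,287) and (265,285), and the low stop at (103,285). I'll enlarge around the tall stop.

```bash
python3 - <<'E'
from h import *
a=np.load('pics/w0.npz')['img']
cv2.imwrite('pics/w0c.png',cv2.resize(a[130:235,10:170,::-1][:, :],None,fx=1,fy=1) if 0 else cv2.resize(a[130:235,205:335,::-1],None,fx=5.5,fy=5.5,interpolation=cv2.INTER_CUBIC))
E
```

```text
(no output)
```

View pics/w0c.png

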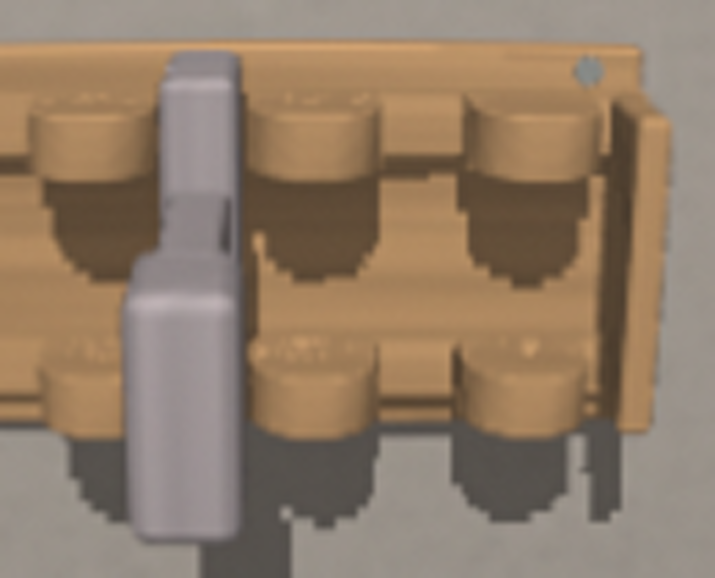

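The crop shows the top face with corners at about (128,295), (238,295), (133,538) and (239,538), and the foot's end top at (165–240,78).

```bash
python3 - <<'E'
from h import *
wc=lambda p:((p[0]+.5)/5.5-.5+205,(p[1]+.5)/5.5-.5+130)
for p,z in [((128,295),.124),((238,295),.124),((133,538),.124),((238,538),.124),((161,85),.054),((238,85),.054)]: print(atz('w0',wc(p),z,True).round(4))
wb=lambda p:(p[0]*.64,p[1]*.64)
print('ends',atz('w0',wb((510,326)),.04,True),atz('w0',wb((502,217)),.008,True),atz('w0',wb((50,231)),.008,True))
print('lowtop',atz('w0',wb((82,238)),.062,True),atz('w0',wb((104,338)),.062,True))
print('red',atz('w0',wb((263,286)),.058,True),'cream',atz('w0',wb((184,293)),.058,True))
# low-res rail edge
E
```

```text
[0.4608 0.315  0.124 ]
[0.4617 0.3327 0.124 ]
[0.5041 0.3122 0.124 ]
[0.505  0.3301 0.124 ]
[0.4393 0.3172 0.054 ]
[0.4401 0.3324 0.054 ]
ends [0.52607593 0.42449434 0.04      ] [0.44427563 0.42380431 0.008     ] [ 0.42166589 -0.00201137  0.008     ]
lowtop [0.42593741 0.08475766 0.062     ] [0.51355154 0.08405153 0.062     ]
red [0.47728963 0.23869246 0.058     ] cream [0.47910443 0.17229935 0.058     ]
```

>>> jog_arm(plan=[[[0, 0, 0], [-0.019, -0.015, 0.0], 0.07], [[0, 0, 0], [-0.019, -0.015, 0.04], 0.06], [[0, 0, 0], [-0.019, -0.015, 0.07], 0.06], [[0, 0, 0], [-0.019, -0.015, 0.08], 0.06], [[0, 0, 0], [-0.019, -0.015, 0.08], 0.06], [[0, 0, 0], [-0.019, -0.015, 0.08], 0.06], [[0, 0, 0], [-0.019, -0.015, 0.08], 0.06], [[0, 0, 0], [-0.019, -0.015, 0.08], 0.06]])

```text
clock: 1.73
position: [0.485, 0.3223, 0.1534]
ee_rot: [0.026, 1.0, 0.001, 0.001]
ft_force: [0.8, -0.3, 0.3]
grip_width: 0.706
grasp_force: 0.0
```

```bash
python3 - <<'E'
from h import *
print(get_obs()['position'],R.from_quat(get_obs()['ee_rot']).as_matrix().round(4).tolist())
E
```

```text
[0.48502061 0.32225128 0.15341642] [[-0.9986, 0.0521, 0.0024], [0.0521, 0.9986, 0.0021], [-0.0023, 0.0022, -1.0]]
```

>>> jog_arm(plan=[[[0, 0, 0], [0.002, 0, 0.03], 0.06], [[0, 0, 0], [0.002, 0, 0.055], 0.06], [[0, 0, 0], [0.002, 0, 0.064], 0.06], [[0, 0, 0], [0.002, 0, 0.064], 0.06], [[0, 0, 0], [0.002, 0, 0.064], 0.04], [[0, 0, 0], [0.002, 0, 0.064], 0.03], [[0, 0, 0], [0.002, 0, 0.064], 0.025], [[0, 0, 0], [0.002, 0, 0.064], 0.025]], force=40)

```text
clock: 2.4
position: [0.483, 0.3218, 0.0887]
ee_rot: [0.026, 1.0, 0.001, 0.001]
ft_force: [-0.4, -0.4, 0.2]
grip_width: 0.295
grasp_force: 0.0
```

>>> jog_arm(plan=[[[0, 0, 0], [0, 0, 0], 0.022], [[0, 0, 0], [0, 0, 0], 0.015], [[0, 0, 0], [0, 0, 0], 0.01], [[0, 0, 0], [0, 0, 0], 0.01], [[0, 0, 0], [0, 0, 0], 0.01], [[0, 0, 0], [0, 0, 0], 0.01]], force=40)

```text
clock: 2.9
position: [0.4827, 0.3215, 0.0881]
ee_rot: [0.026, 1.0, 0.0, 0.0]
ft_force: [-0.9, -0.4, 5.4]
grip_width: 0.232
grasp_force: 39.9
```

>>> jog_arm(plan=[[[0, 0, 0], [0, 0, -0.01], 0.01], [[0, 0, 0], [0, 0, -0.02], 0.01], [[0, 0, 0], [0, 0, -0.03], 0.01], [[0, 0, 0], [0, 0, -0.04], 0.01], [[0, 0, 0], [0, 0, -0.04], 0.01], [[0, 0, 0], [0, 0, -0.04], 0.01], [[0, 0, 0], [0, 0, -0.04], 0.01], [[0, 0, 0], [0, 0, -0.04], 0.01]])

```text
clock: 3.57
position: [0.482, 0.3211, 0.1267]
ee_rot: [0.026, 1.0, -0.0, -0.0]
ft_force: [0.2, 0.5, -3.2]
grip_width: 0.225
grasp_force: 39.6
```

```bash
python3 - <<'E'
from h import *
o=get_obs();print(o['position'],o['ft_force'],R.from_quat(o['ee_rot']).as_matrix().round(4).tolist())
E
```

```text
[0.4820126  0.32109167 0.12670946] [ 0.22265954  0.49890644 -3.21129778] [[-0.9986, 0.0527, -0.0008], [0.0527, 0.9986, -0.0006], [0.0008, -0.0006, -1.0]]
```

>>> jog_arm(plan=[[[0, 0, 0], [0, -0.012, 0], 0.01], [[0, 0, 0], [0, -0.024, 0], 0.01], [[0, 0, 0], [0, -0.036, 0], 0.01], [[0, 0, 0], [0, -0.048, 0], 0.01], [[0, 0, 0], [0, -0.048, 0], 0.01], [[0, 0, 0], [0, -0.048, 0], 0.01], [[0, 0, 0], [0, -0.048, 0], 0.01], [[0, 0, 0], [0, -0.048, 0], 0.01]])

```text
clock: 4.23
position: [0.4797, 0.274, 0.1274]
ee_rot: [0.026, 1.0, 0.0, 0.0]
ft_force: [-0.0, -0.7, -1.6]
grip_width: 0.228
grasp_force: 39.6
```

```bash
python3 - <<'E'
from h import *
o=get_obs();print(o['position'],o['ft_force'],R.from_quat(o['ee_rot']).as_matrix().round(4).tolist())
a=snap('wrist','w1')['img'];b=snap('side','d1')['img']
A=cv2.resize(a[115:250,0:300,::-1],(800,360),interpolation=cv2.INTER_CUBIC)
B=cv2.resize(b[160:260,150:372,::-1],(533,240),interpolation=cv2.INTER_CUBIC)
C=np.zeros((600,800,3),np.uint8);C[:360]=A;C[360:,:533]=B;cv2.imwrite('pics/w1c.png',C)
E
```

```text
[0.47969255 0.27403176 0.12738833] [-0.03775653 -0.68077458 -1.55061001] [[-0.9986, 0.052, 0.0001], [0.052, 0.9986, 0.0005], [-0.0001, 0.0005, -1.0]]
```

View pics/w1c.png

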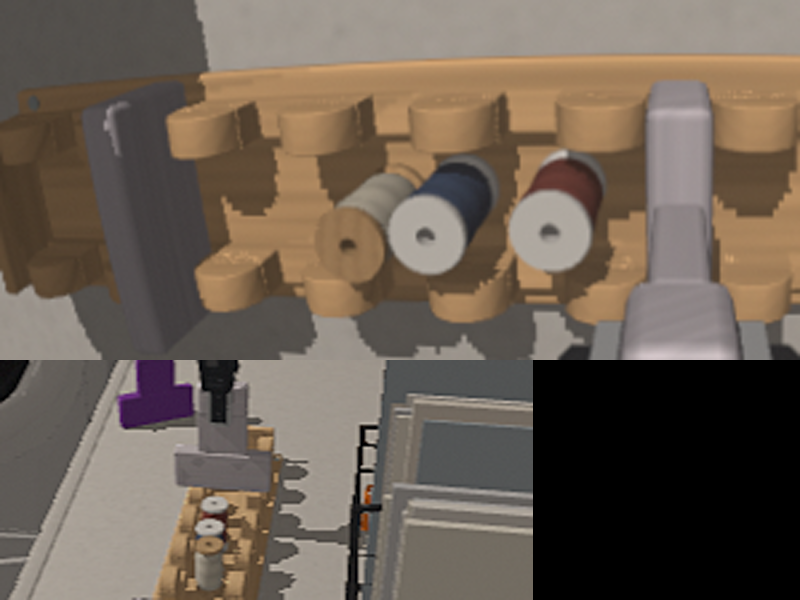

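The foot, at (680,130), hangs upright between the tooth pair at (600,120) and (760,120), clear of the red spool at (550,230). I'll lower it.

>>> jog_arm(plan=[[[0, 0, 0], [0, 0, 0.008], 0.01], [[0, 0, 0], [0, 0, 0.015], 0.01], [[0, 0, 0], [0, 0, 0.02], 0.01], [[0, 0, 0], [0, 0, 0.025], 0.01], [[0, 0, 0], [0, 0, 0.03], 0.01], [[0, 0, 0], [0, 0, 0.034], 0.01], [[0, 0, 0], [0, 0, 0.036], 0.01], [[0, 0, 0], [0, 0, 0.036], 0.01]])

```text
clock: 5.0
position: [0.4796, 0.2732, 0.0908]
ee_rot: [0.026, 1.0, -0.0, -0.0]
ft_force: [-0.1, 0.3, -1.9]
grip_width: 0.23
grasp_force: 39.6
```

>>> jog_arm(plan=[[[0, 0, 0], [0, 0, 0.001], 0.01], [[0, 0, 0], [0, 0, 0.002], 0.01], [[0, 0, 0], [0, 0, 0.002], 0.01], [[0, 0, 0], [0, 0, 0.002], 0.01], [[0, 0, 0], [0, 0, 0.002], 0.01]])

```text
clock: 5.42
position: [0.4799, 0.2735, 0.0895]
ee_rot: [0.026, 1.0, 0.0, 0.0]
ft_force: [0.3, 0.9, -2.5]
grip_width: 0.229
grasp_force: 39.6
```

>>> jog_arm(plan=[[[0, 0, 0], [0, 0, 0.001], 0.01], [[0, 0, 0], [0, 0, 0.0015], 0.01], [[0, 0, 0], [0, 0, 0.002], 0.01], [[0, 0, 0], [0, 0, 0.002], 0.01], [[0, 0, 0], [0, 0, 0.002], 0.01]])

```text
clock: 5.83
position: [0.4799, 0.2735, 0.0881]
ee_rot: [0.026, 1.0, 0.0, 0.0]
ft_force: [-2.8, -0.4, 6.3]
grip_width: 0.223
grasp_force: 40.9
```

>>> jog_arm(plan=[[[0, 0, 0], [0, 0, 0], 0.022], [[0, 0, 0], [0, 0, 0], 0.025], [[0, 0, 0], [0, 0, 0], 0.03], [[0, 0, 0], [0, 0, 0], 0.04], [[0, 0, 0], [0, 0, 0], 0.05], [[0, 0, 0], [0, 0, 0], 0.05], [[0, 0, 0], [0, 0, 0], 0.05], [[0, 0, 0], [0, 0, 0], 0.05]])

```text
clock: 6.5
position: [0.4798, 0.2734, 0.0873]
ee_rot: [0.026, 1.0, 0.0, 0.0]
ft_force: [-0.2, 0.8, -0.6]
grip_width: 0.587
grasp_force: 0.0
```

>>> jog_arm(plan=[[[0, 0, 0], [0, 0, -0.02], 0.05], [[0, 0, 0], [0, 0, -0.05], 0.05], [[0, 0, 0], [0, 0, -0.09], 0.05], [[0, 0, 0], [0, 0, -0.13], 0.05], [[0, 0, 0], [0.04, 0, -0.15], 0.05], [[0, 0, 0], [0.08, 0, -0.15], 0.05], [[0, 0, 0], [0.08, 0, -0.15], 0.05], [[0, 0, 0], [0.08, 0, -0.15], 0.05]])

```text
clock: 7.17
position: [0.3984, 0.2783, 0.238]
ee_rot: [0.025, 1.0, 0.001, 0.0]
ft_force: [1.3, 0.1, -0.0]
grip_width: 0.586
grasp_force: 0.0
```

```bash
python3 - <<'E'
from h import *
a=snap('scene','s2')['img'];b=snap('side','d2')['img'];w=snap('wrist','w2')['img']
C=np.zeros((600,800,3),np.uint8)
C[:300,:500]=cv2.resize(a[160:280,180:380,::-1],(500,300),interpolation=cv2.INTER_CUBIC)
C[:600,500:]=cv2.resize(b[160:320,190:270,::-1],(300,600),interpolation=cv2.INTER_CUBIC)
C[300:,:500]=cv2.resize(w[80:284,0:340,::-1],(500,300),interpolation=cv2.INTER_CUBIC)
cv2.imwrite('pics/f.png',C)
E
```

```text
(no output)
```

View pics/f.png

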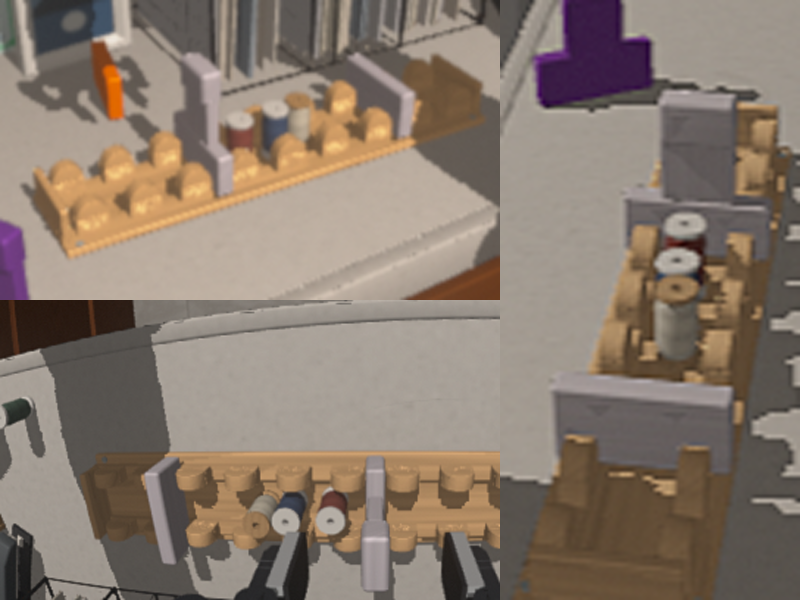

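The tall stop stands at (213,130), seated upright one notch on, with three tooth pairs behind it where there were two. The spools are standing and the low stop hasn't moved. I'll hand in.

```bash
python3 -c "
from workcell import *
print(hand_in())"
```

```text
the job is handed in; nothing more can be done
None
```

The tall stop now stands upright and fully down in the next notch towards the spools, with the low stop and all three spools undisturbed; the job was handed in after about 7 s on the robot's clock.

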